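Fit a rack's toothed keeper strip and start its flange nut on the stud

ROBOT

A 6-joint arm with a two-finger parallel gripper is mounted at the origin on a cart in front of the work surface, level with it; the furniture and walls round the work are solid. World frame = base frame: x ahead of the robot, y to its left, z up, the work surface at z = 0. Lengths are in m, angles in degrees, forces in N, time in s.
With the tool pointing down it reaches from about 0.325 to 0.925 m from the base axis. Payload 3.1 kg.
Tool frame: the origin (TCP) lies midway between the tips of the shut fingers; the grasp point (between the pads) lies behind it (env.grip_point_offset is the z of the grasp point in the tool frame, in m); z points along the fingers, y is the line along which they close (so a half turn about z gives the same grasp; the last joint's range is limited). The gripper opens to 85 mm and grips with 20 to 120 N. Pads are 22 mm wide; open, the fingers measure 114 mm over their backs; the gripper's body (76 mm by 85 mm) begins 54 mm behind the grasp point. The pads swing forward as they close: fully open they stand 13 mm farther back than shut.
Start: joints at [-72.147, 12.427, 92.441, -0, 75.132, -6.429], TCP at [0.257, -0.57, 0.231] pointing down, gripper open.
Joint ranges: [-157.48, 157.48], [-44.54, 120.13], [17.64, 146.25], [-64.5, 244.5], [7.68, 150.69], [-147.95, 147.95]. Speed limits (degrees/s): [159.86, 159.86, 180, 180, 180, 180].

INTERFACE

Orientations are given as a 3x3 rotation matrix whose columns are the frame's x, y, z axes.
In Python, from workcell import env gives the robot as it stands. The module is installed in compiled form; this text tells all that it offers.
- The arm moves only by the tool arm_command, never from a script. Its argument "moves" is a list of rows, each a list of 7 numbers: the shift along the tool's x, y, z normalised to -1 to 1, where 1 is 100 mm, then the turn, a rotation vector about the tool's x, y, z normalised to -1 to 1, where 1 is 1.5 rad, then the closure, from -1 (fully open) to 1 (shut). In form: [[dx, dy, dz, rx, ry, rz, jaw], ...]. A call has exactly 5 rows; each row is the pose to reach, as a shift and turn from the pose commanded when the call began, along the tool's axes at that moment; what a row does not reach only later rows make up. A row lasts 1/8 s, in which the tool goes at most 62.5 mm and 10.7 degrees, less where a joint would pass 70% of its speed; a pose out of reach is approached as far as the arm can. A call with a number of a shift or a turn outside -1 to 1 is refused whole. A call with a gripper value outside its range is refused whole. The fingers move at their own pace and stop on an object; "newtons" is the grip in N (left out, the last holds). Time passes only in rows, so rows that repeat a pose let the fingers close, or fill a call up. It gives the time, the measured TCP pose, the force, the opening and the grip force at its end, in the units of the state.
- env.get_state(): the state, without advancing time (a new reading comes with each control period).
- env.camera(name): name is "side" or "top"; returns (picture, depth): 400x640x3 uint8, red, green, blue; 400x640 float32, m along the optical axis (not along the pixel's ray), 0 where there is no reading.
- env.camera_model(name): a dict with "fovy" (degrees; the focal length in pixels is half the picture's height over the tangent of half this angle, whatever the lens; pixels are square), "cx", "cy" (the principal point, pixels), "R" (3x3) and "t" (3): a world point X has camera coordinates R X + t. Camera axes: x right, y down, z forward; pixel columns grow to the right and rows downward; lengths in m; the calibration is good to about 2 mm. A picture is of the moment at which its call begins. camera_model takes no time and is no camera call.
- env.sign_off(): hands the job in; it is judged then, once.
The state is a dict: "time": time; "joint_positions": joint angles; "qd": joint speeds; "tau": joint torques, N m; "ee_pos": TCP position; "tcp_rot": TCP orientation; "ft_force": force on the tool from outside, world axes, zero at the start; "torque": the same for the moment, N m; "gripper_width": finger opening in m; "gripper_force": force on a finger pad.
Only numpy, scipy, OpenCV 4.12 (cv2) and the standard library are available. Lean on these libraries where they do the work, as an engineer would, in place of code of your own. Each camera call takes 0.05 s, during which the arm holds its last target. There are 200 camera calls.

TASK

Lower the toothed strip over the stud of the rack stand so that every tooth is in its own slot and the strip lies fully down on the stand. Then put the flange nut on the stud, flange down: if it rests on top of the thread, back it off anticlockwise until you feel it drop in, and then turn it clockwise until its flange bears on the strip. Leave the spool of thread and the small weight where they are.

Things in the scene. Friction and masses are not known exactly. Their poses are not given: they have to be found in the camera images.
- stand: Rack stand, fixed: dark steel foot 70 (x) x 204 (y) x 8 mm, a row of aluminium ribs 34 mm wide (x), tops at z = 28 mm, and a steel stud upright in the middle. Six open slots 9 mm wide cross it at y = -76, -56, -36, 36, 56, 76 mm. Origin: centre of the underside, on the stud's axis; x across, y along the row, z up. The same when turned half round.
- stud_tip (a point): Tip of the stud on its axis, 70 mm above the bench. The stud is a pin of 18 mm diameter, tapering over the last 10 mm; lower on it are crown and thread.
- crown (a point): On the stud's axis, 54 mm above the bench: top of the crown, 27 mm across, with four notches 90 degrees apart that let the nut's pins in; which way they point varies and is not told. A stop 4 mm high stands beside each notch, so a nut resting on the crown is soon blocked clockwise and must go anticlockwise (from above), at most 80 degrees, to drop 6 to 8 mm into the next notch.
- thread (a point): On the stud's axis, 40 mm above the bench, where the nut's underside ends up. Coarse right-hand thread, 27 mm across, below the crown: the nut goes down 0.1 mm per degree clockwise, from about 45 to 48 mm (dropped in, resting loosely) to 40 mm, where the flange bears on the seated strip: some 50 to 85 degrees of turn.
- strip: Aluminium toothed strip, 42 (x) x 176 (y) mm, loose, 0.16 kg, standing on its teeth: bar from z = 16 to 28 mm, opening 31 (x) x 36 (y) mm in the middle for the stud, six teeth 5 mm thick at y = -76, -56, -36, 36, 56, 76 mm. Origin: middle, level with the tooth tips; y along. Either way round fits. Fully down its origin is at 12 mm, its top at 40 mm above the bench.
- strip_grip (a point): Centre of the strip's top, 28 mm above its tooth tips, over the opening: grip here across the 42 mm width (x). On the stand the stud then stands up between the fingers, 30 mm above this point when the strip is fully down.
- nut: Steel flange nut, loose, 0.15 kg, 34 mm high: round flange 48 mm across, 6 mm high, at the bottom; hexagon 38 mm across flats above. Origin: centre of the underside; z up; x normal to a pair of flats, others every 60 degrees. Open bore with four inward pins at the bottom, 20 mm free between them. Its origin is 53 to 58 mm above the bench while it rests on the crown.
- spool: Spool of thread, 32 mm diameter, 38 mm high, upright, loose; a bystander to be left alone. Origin: centre of its underside.
- weight: Small pale block-shaped weight 26 x 36 x 18 mm, loose; a bystander to be left alone. Origin: centre of its underside.
Things that resemble listed ones, but are neither listed nor needed, are in the scene too. What is shaped like the nut but green or orange is not meant.

How it is judged:
By the outcome, as a careful person would: the job done as asked, in the order asked, and still so for the second after the job is handed in, with the robot touching nothing.
It also fails if it takes over 58 s, if anything falls off the work surface, if the arm or the gripper's body presses on something with over 40 N, if the wrist force passes 120 N, or if a joint passes its speed limit or range.

## Working session

There is one attempt and no reset: what is moved stays moved. The work goes in short steps, Python scripts to look and compute and a tool call to move; the robot and the scene stay as the last step left them, time stands still between calls to the robot, and variables do not carry over. Pictures are saved under pics/ and viewed, at most 13 in all, crops included, and the job is handed in when it is done.

Besides the shell and the picture viewer there is one more tool, called after "Call:" as a command line: name --pt "numbers of a row" for each row, then --argument value for the rest. arm_command: Moves the arm, as the interface text tells. Its arguments: {"type":"object","properties":{"moves":{"type":"array","items":{"type":"array","items":{"type":"number","minimum":-1,"maximum":1}}},"newtons":{"type":"number"}},"required":["moves"]}

```bash
mkdir -p pics
cat > h.py <<'E'
import numpy as np,cv2
from workcell import env
def cam(n):
    p,d=env.camera(n);m=env.camera_model(n);f=200/np.tan(np.radians(m['fovy'])/2)
    return p,d,m,f
def cloud(d,m,f):
    v,u=np.mgrid[:400,:640]
    c=np.stack([(u-m['cx'])/f*d,(v-m['cy'])/f*d,d],-1)
    return (c-np.array(m['t']))@np.array(m['R'])
def ray(u,v,z,m,f):
    R=np.array(m['R']);t=np.array(m['t']);o=-R.T@t
    d=R.T@np.array([(u-m['cx'])/f,(v-m['cy'])/f,1]);return o+d*(z-o[2])/d[2]
def proj(X,m,f):
    c=np.array(m['R'])@np.array(X)+np.array(m['t']);return c[:2]/c[2]*f+[m['cx'],m['cy']]
E
python3 - <<'E'
from h import *
for n in('top','side'):
    p,d,m,f=cam(n);cv2.imwrite(f'pics/{n}0.png',p[:,:,::-1]);np.savez(f'{n}0.npz',p=p,d=d)
    print(n,m,f,(d==0).mean())
print(env.get_state(),env.grip_point_offset)
E
```

```text
top {'fovy': 45.757879119680304, 'cx': 327.0702426818643, 'cy': 200.38249805461737, 'R': array([[-0.16522136, -0.98624819, -0.00405185],
       [-0.96543478,  0.16257159, -0.20373063],
       [ 0.20158768, -0.02974885, -0.9790186 ]]), 't': array([-0.27858916,  0.55244807,  0.82703873])} 473.9522444436264 0.00397265625
side {'fovy': 57.09207652889891, 'cx': 322.7241085203023, 'cy': 198.29640461032554, 'R': array([[-0.99914263,  0.04118684,  0.00420199],
       [ 0.01750889,  0.51234132, -0.85860341],
       [-0.03751601, -0.85779369, -0.51262319]]), 't': array([0.52497822, 0.23474198, 0.58183467])} 367.6493894353293 0.11011328125
{'time': 0.1, 'joint_positions': array([-7.21457753e+01,  1.24743696e+01,  9.25211930e+01,  1.14670745e-03,
        7.51313040e+01, -6.42939217e+00]), 'qd': array([-0.02966212, -0.11425777, -0.20123981,  0.07857633, -0.11413304,
       -0.13057834]), 'tau': array([-1.50862666e-03, -3.98078299e+01, -3.04971635e+01, -1.85074946e-04,
        4.28248371e-03, -1.59772219e-05]), 'ee_pos': array([ 0.25682223, -0.5689818 ,  0.23006051]), 'tcp_rot': array([[ 9.11523117e-01,  4.11248309e-01, -6.60464735e-04],
       [ 4.11248753e-01, -9.11520705e-01,  2.11352939e-03],
       [ 2.67158107e-04, -2.19814620e-03, -9.99997548e-01]]), 'ft_force': array([-0.13940065,  0.35978722, -0.73820659]), 'torque': array([-0.05579917, -0.02230974, -0.05084025]), 'gripper_force': 0.0, 'gripper_width': 0.08568290844743875} -0.0187
```

View pics/top0.png

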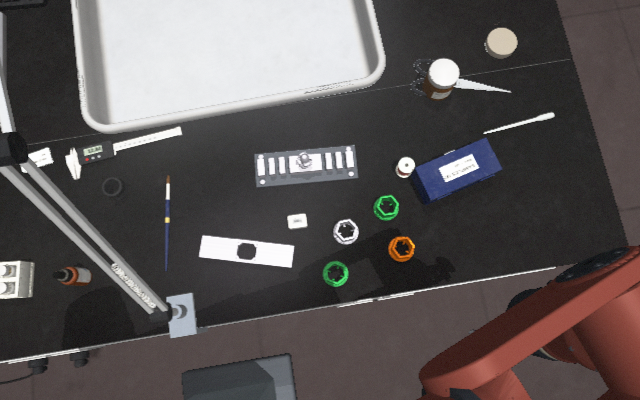

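View pics/side0.png

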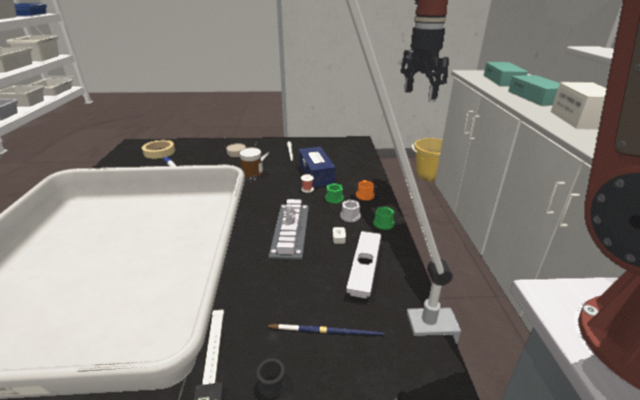

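Top view: the stand is at about (305,165), the strip at (247,251), the steel nut at (346,232), the weight at (297,221) and the spool at (404,167). A slanted lamp boom runs from (180,315) to (10,145).

Run:
```python
from h import *
z=np.load('top0.npz');p,d=z['p'],z['d'];m=env.camera_model('top');f=200/np.tan(np.radians(m['fovy'])/2)
C=cloud(d,m,f)
def comp(box,mask,name,z=None):
    x0,y0,x1,y1=box;M=np.zeros((400,640),np.uint8);M[y0:y1,x0:x1]=mask[y0:y1,x0:x1]
    n,l,s,c=cv2.connectedComponentsWithStats(M)
    i=1+np.argmax(s[1:,4]);L=(l==i)
    cs,_=cv2.findContours(L.astype(np.uint8),cv2.RETR_EXTERNAL,cv2.CHAIN_APPROX_NONE)
    ct=max(cs,key=cv2.contourArea)[:,0,:]
    zz=C[L][:,2]; print(name,s[i],'z pct',np.percentile(zz,[5,50,95]).round(4))
    for h in ([z] if z else [np.median(zz)]):
        P=np.array([ray(u,v,h,m,f)[:2] for u,v in ct])
        r=cv2.minAreaRect((P*1000).astype(np.float32));print('  rect mm',r, cv2.boxPoints(r).round(1).tolist())
        c=cv2.minEnclosingCircle((P*1000).astype(np.float32));print('  circ',c)
Z=C[:,:,2]
comp((190,225,305,275),(p.min(2)>150),'strip',.028)
comp((325,212,365,250),(Z>.022)&(Z<.06),'nut hex',.034)
comp((325,212,365,250),(Z>.003)&(Z<.06),'nut all')
comp((245,140,365,192),(Z>.004)&(Z<.035),'stand foot',.008)
comp((245,140,365,192),(Z>.020)&(Z<.08),'stand ribs',.028)
comp((290,150,320,180),(Z>.045)&(Z<.08),'stud')
comp((280,205,315,235),(Z>.008)&(Z<.08),'weight',.018)
comp((390,150,418,185),(Z>.02)&(Z<.08),'spool',.038)
comp((370,185,405,225),(Z>.022)&(Z<.08),'green',.034)
comp((385,230,418,265),(Z>.022)&(Z<.08),'orange',.034)
comp((320,255,352,290),(Z>.022)&(Z<.08),'green2',.034)
for u,v in[(170,300),(150,290),(120,265),(80,220),(40,180),(183,313)]:print('lamp',C[v,u].round(3))
# opening of strip
B=np.zeros((400,640),np.uint8);B[238:264,232:262]=(p.min(2)<110)[238:264,232:262]
n,l,s,c=cv2.connectedComponentsWithStats(B);i=1+np.argmax(s[1:,4]);print('opening',s[i],ray(*c[i],.028,m,f))
big=cv2.resize(p[120:300,180:440,::-1],None,fx=3,fy=3,interpolation=cv2.INTER_CUBIC);cv2.imwrite('pics/crop1.png',big)
```

```text
strip [ 199  235   95   33 1812] z pct [0.0254 0.0283 0.0311]
  rect mm ((433.88623046875, -200.77301025390625), (176.3164825439453, 42.465396881103516), 74.12413787841797) [[389.29998779296875, -279.79998779296875], [430.20001220703125, -291.3999938964844], [478.3999938964844, -121.80000305175781], [437.6000061035156, -110.19999694824219]]
  circ ((433.9176025390625, -200.76441955566406), 89.47459411621094)
nut hex [336 219  22  22 171] z pct [0.024  0.0343 0.0369]
  rect mm ((441.90081787109375, -393.84246826171875), (39.709842681884766, 39.973609924316406), 80.4607162475586) [[418.8999938964844, -410.1000061035156], [458.29998779296875, -416.70001220703125], [464.8999938964844, -377.6000061035156], [425.5, -370.8999938964844]]
  circ ((441.5509033203125, -393.5136413574219), 21.56782341003418)
nut all [334 219  25  26 317] z pct [0.0039 0.0247 0.0364]
  rect mm ((439.5115966796875, -393.14935302734375), (46.36374282836914, 46.8929328918457), 41.97776412963867) [[406.6000061035156, -391.20001220703125], [438.0, -426.1000061035156], [472.3999938964844, -395.1000061035156], [441.1000
[... 2789 characters left out ...]
8537902832031, -493.00677490234375), 21.654565811157227)
green2 [325 262  22  23 155] z pct [0.0304 0.0341 0.0364]
  rect mm ((365.2431945800781, -360.2345275878906), (41.30268096923828, 37.764278411865234), 0.08475863188505173) [[344.6000061035156, -341.3999938964844], [344.6000061035156, -379.1000061035156], [385.8999938964844, -379.1000061035156], [385.8999938964844, -341.29998779296875]]
  circ ((365.5800476074219, -360.08941650390625), 20.998920440673828)
lamp [ 0.368 -0.044  0.008]
lamp [ 0.378 -0.077  0.199]
lamp [ 0.41  -0.073  0.287]
lamp [ 0.454 -0.076  0.391]
lamp [ 0.483 -0.074  0.462]
lamp [ 0.34  -0.073  0.035]
opening [237 243  19  16 247] [ 0.43410383 -0.20056233  0.028     ]
```

View pics/crop1.png

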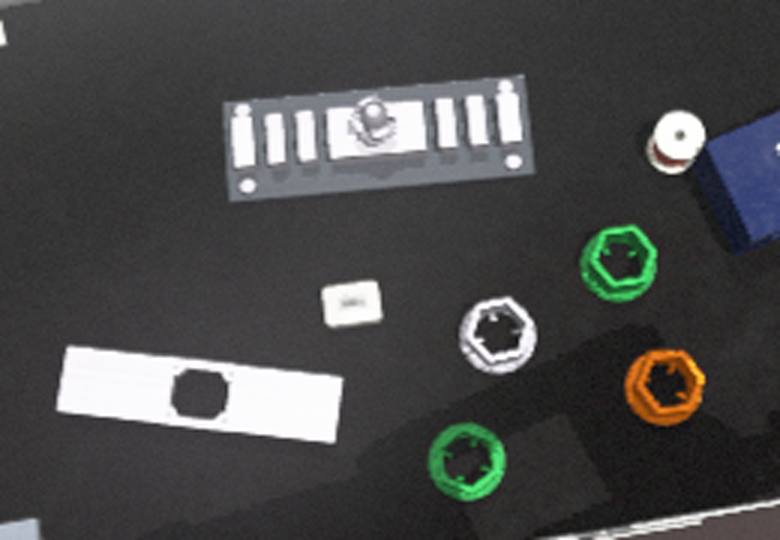

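The crop shows the strip and the steel nut clear of everything, with the narrow ribs well visible. I'll refine the stand pose from the rib tops: narrow rib centres are at y = ±46 and ±66.

```bash
cat >> h.py <<'E'
def ribs(p,m,f,thr=150):
    M=np.zeros((400,640),np.uint8);M[140:195,250:362]=(cv2.GaussianBlur(p,(0,0),.01).min(2)>thr)[140:195,250:362]
    n,l,s,c=cv2.connectedComponentsWithStats(M);out=[]
    for i in range(1,n):
        if s[i,4]>25:
            v,u=np.nonzero(l==i);P=np.array([ray(a,b,.028,m,f)[:2] for a,b in zip(u,v)])*1000
            out.append((s[i,4],P.mean(0).round(1),[np.round(t,1) for t in cv2.minAreaRect(P.astype(np.float32))]))
    return out
E
python3 - <<'E'
from h import *
a=[cam('top') for _ in range(4)];m,f=a[0][2:]
p=np.mean([x[0] for x in a],0).astype(np.uint8)
for t in(130,170):
    print(t)
    for o in ribs(p,m,f,t):print(o)
b=[cam('side') for _ in range(2)];ms,fs=b[0][2:]
ps=np.mean([x[0] for x in b],0).astype(np.uint8)
# two-view: stud tip & nut in side
cv2.imwrite('pics/side1.png',cv2.resize(ps[165:305,260:410,::-1],None,fx=4,fy=4,interpolation=cv2.INTER_CUBIC))
for n,X in dict(tip=[.5845,-.3375,.07],nut=[.441,-.3935,.034],strip=[.434,-.2007,.028],r=[.585,-.338,.028]).items():
    q=proj(X,ms,fs);print(n,q,(q-[260,165])*4, 'top',proj(X,m,f))
# nut hex: bright edge orientation
u0,v0=proj([.441,-.3935,.034],m,f)
C=np.mean([cloud(x[1],m,f) for x in a],0)
M=(C[:,:,2]>.028)&(C[:,:,2]<.042);M[:215]=0;M[255:]=0;M[:,:325]=0;M[:,370:]=0
cs,_=cv2.findContours(M.astype(np.uint8),0,1);ct=max(cs,key=cv2.contourArea)[:,0]
P=np.array([ray(a_,b_,.034,m,f)[:2] for a_,b_ in ct])*1000
c=cv2.minEnclosingCircle(P.astype(np.float32));print(c)
r=P-P.mean(0);print('mean',P.mean(0))
th=np.degrees(np.arctan2(r[:,1],r[:,0]));R=np.hypot(*r.T)
w=np.sum(R**6*np.exp(6j*np.radians(th)));print('corner angle mod60',np.degrees(np.angle(w))/6)
v,u=np.mgrid[215:255,325:370];
g=p[215:255,325:370].min(2)
B=(g>150);Q=np.array([ray(a_,b_,.034,m,f)[:2] for a_,b_ in zip(u[B],v[B])])*1000
h=cv2.convexHull(Q.astype(np.float32))[:,0];print(cv2.minAreaRect(h),cv2.minEnclosingCircle(h))
cv2.imwrite('pics/nut.png',cv2.resize(p[210:255,322:372,::-1],None,fx=12,fy=12,interpolation=cv2.INTER_CUBIC))
E
```

```text
130
(np.int32(155), array([ 583.6, -424.1]), [array([ 584.4, -424.4]), array([15.2, 43.5]), np.float64(86.1)])
(np.int32(592), array([ 587.3, -337. ]), [array([ 589.5, -337.3]), array([64.7, 41.3]), np.float64(85.7)])
(np.int32(113), array([ 581.8, -402.8]), [array([ 581.7, -402.8]), array([12.5, 35. ]), np.float64(85.8)])
(np.int32(112), array([ 583.5, -382.8]), [array([ 583.2, -382.8]), array([12.5, 35. ]), np.float64(85.9)])
(np.int32(157), array([ 595.9, -250.3]), [array([ 596.9, -250.5]), array([13.7, 42.9]), np.float64(82.2)])
(np.int32(112), array([ 591.9, -271.1]), [array([ 591.5, -271.1]), array([12.5, 34.9]), np.float64(85.5)])
(np.int32(114), array([ 590., -291.]), [array([ 590.1, -291. ]), array([12.2, 35.4]), np.float64(86.1)])
(np.int32(27), array([ 549.8, -421.4]), [array([ 549.5, -421.9]), array([9.8, 9.8]), np.float64(34.2)])
(np.int32(29), array([ 562.6, -248.8]), [array([ 562.5, -248.7]), array([9.9, 9.7]), np.float64(37.1)])
170
(np.int32(135), array([ 582.8, -424.2]), [array([ 583.5, -424.1]), array([13.9, 41. ]), np.float64(86.0)])
(np.int32(475), array([ 586.2,
[... 577 characters left out ...]
.5, 32.8]), np.float64(86.5)])
tip [289.90251313 203.70068288] [119.61005253 154.80273152] top [304.29920781 157.08311085]
nut [351.08134246 203.13993473] [364.32536983 152.5597389 ] top [346.41241711 229.94895791]
strip [365.011692   256.98596894] [420.04676802 367.94387577] top [246.15655346 250.86008624]
r [290.45788265 219.31874018] [121.8315306  217.27496071] top [305.60813165 163.09164447]
((442.0777282714844, -393.24871826171875), 20.97935676574707)
mean [ 442.12449901 -393.48933684]
corner angle mod60 -26.506327658739526
((439.27935791015625, -392.3919372558594), (45.284847259521484, 45.62531661987305), 80.46283721923828) ((439.42523193359375, -391.5199890136719), 24.399450302124023)
```

View pics/nut.png

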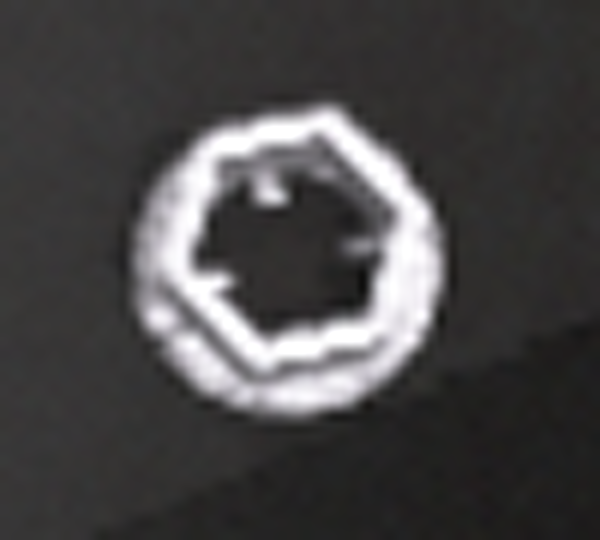

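The stand is at about (586, -337) mm with yaw -4.3°, the strip at (434, -200.7) mm with yaw -15.9°, and the nut at (442, -393.4) mm with flats at about 3° mod 60. The zoom shows the nut's hexagon with a corner up-right and three pins visible. Moving to the strip now.

Call:
arm_command --pt "0.4 -0.3 0 0 0 0 -1" --pt "0.7 -0.6 0.1 0 0 0 -1" --pt "1 -0.9 0.1 0 0 0 -1" --pt "1 -0.9 0.1 0 0 0 -1" --pt "1 -0.9 0.1 0 0 0 -1" --newtons 60

```text
time: 1.02
ee_pos: [0.3113, -0.4471, 0.2218]
tcp_rot: [[0.911, 0.412, 0.0], [0.412, -0.911, -0.001], [-0.0, 0.001, -1.0]]
ft_force: [-0.4, 0.5, 0.1]
gripper_width: 0.0855
gripper_force: 0.0
```

Call:
arm_command --pt "0.4 -0.3 0.1 0 0 0 -1" --pt "0.7 -0.6 0.2 0 0 0 -1" --pt "1 -0.9 0.3 0 0 0 -1" --pt "1 -0.9 0.3 0 0 0 -1" --pt "1 -0.9 0.3 0 0 0 -1"

```text
time: 1.65
ee_pos: [0.3655, -0.325, 0.1919]
tcp_rot: [[0.912, 0.411, 0.001], [0.411, -0.912, -0.002], [-0.0, 0.002, -1.0]]
ft_force: [0.9, 0.1, -0.6]
gripper_width: 0.0853
gripper_force: 0.0
```

Call:
arm_command --pt "0.4 -0.3 0.1 0 0 -0.1 -1" --pt "0.7 -0.6 0.2 0 0 -0.2 -1" --pt "1 -0.8 0.3 0 0 -0.3 -1" --pt "1 -0.8 0.3 0 0 -0.4 -1" --pt "1 -0.8 0.3 0 0 -0.5 -1"

```text
time: 2.28
ee_pos: [0.4243, -0.211, 0.1619]
tcp_rot: [[0.383, 0.924, 0.001], [0.924, -0.383, -0.001], [-0.001, 0.001, -1.0]]
ft_force: [0.3, 0.8, -0.1]
gripper_width: 0.0852
gripper_force: 0.0
```

```bash
cat >> h.py <<'E'
def go(x,y,z,a=None):
    "normalised tool-axis shift to world target; a = world angle of tool y (deg)"
    s=env.get_state();R=s['tcp_rot'];e=np.array([x,y,z])-s['ee_pos']
    ca=np.degrees(np.arctan2(R[1,1],R[0,1]))
    print('t',s['time'],'pos',s['ee_pos'].round(4),'yang',ca.round(2),'F',s['ft_force'].round(1),'w',round(s['gripper_width'],4),'gf',round(s['gripper_force'],1),'j6',s['joint_positions'][5].round(1),'tilt',R[:2,2].round(4))
    r=0 if a is None else -np.radians((a-ca+90)%180-90)/1.5
    print('shift',(R.T@e*10).round(3),'rz',round(r,4))
E
python3 -c "
from h import *
go(.434,-.2007,.10,-15.9)"
```

```text
t 2.275 pos [ 0.4243 -0.211   0.1619] yang -22.51 F [ 0.3  0.8 -0.1] w 0.0852 gf 0.0 j6 -12.4 tilt [ 0.0009 -0.0013]
shift [0.133 0.049 0.619] rz -0.077
```

Call:
arm_command --pt "0.13 0.05 0.2 0 0 -0.077 -1" --pt "0.13 0.05 0.6 0 0 -0.077 -1" --pt "0.13 0.05 0.9 0 0 -0.077 -1" --pt "0.13 0.05 0.9 0 0 -0.077 -1" --pt "0.13 0.05 0.9 0 0 -0.077 -1"

```text
time: 2.9
ee_pos: [0.4343, -0.201, 0.0727]
tcp_rot: [[0.279, 0.96, 0.002], [0.96, -0.279, -0.002], [-0.001, 0.002, -1.0]]
ft_force: [-0.0, -0.1, 0.6]
gripper_width: 0.0856
gripper_force: 0.0
```

```bash
python3 -c "
from h import *
go(.434,-.2007,.004,-15.9)"
```

```text
t 2.9 pos [ 0.4343 -0.201   0.0727] yang -16.2 F [-0.  -0.1  0.6] w 0.0856 gf 0.0 j6 -17.0 tilt [ 0.002  -0.0015]
shift [ 0.003 -0.006  0.687] rz -0.0035
```

Call:
arm_command --pt "0 0 0.3 0 0 -0.003 -1" --pt "0 0 0.6 0 0 -0.003 -1" --pt "0 0 0.68 0 0 -0.003 -1" --pt "0 0 0.68 0 0 -0.003 0" --pt "0 0 0.68 0 0 -0.003 1" --newtons 60

```text
time: 3.52
ee_pos: [0.4347, -0.2003, 0.0049]
tcp_rot: [[0.274, 0.962, 0.003], [0.962, -0.274, -0.002], [-0.001, 0.003, -1.0]]
ft_force: [0.2, -0.1, -0.0]
gripper_width: 0.0519
gripper_force: 0.0
```

Call:
arm_command --pt "0 0 0 0 0 0 1" --pt "0 0 0 0 0 0 1" --pt "0 0 0 0 0 0 1" --pt "0 0 -0.05 0 0 0 1" --pt "0 0 -0.1 0 0 0 1"

```text
time: 4.15
ee_pos: [0.4328, -0.199, 0.0133]
tcp_rot: [[0.273, 0.962, -0.001], [0.962, -0.273, 0.0], [0.0, -0.001, -1.0]]
ft_force: [0.3, 0.7, -0.8]
gripper_width: 0.0406
gripper_force: 60.8
```

Call:
arm_command --pt "0 0 -0.2 0 0 0 1" --pt "0 0 -0.5 0 0 0 1" --pt "0 0 -0.8 0 0 0 1" --pt "0 0 -1 0 0 0 1" --pt "0 0 -1 0 0 0 1"

```text
time: 4.78
ee_pos: [0.4344, -0.2001, 0.1151]
tcp_rot: [[0.273, 0.962, 0.004], [0.962, -0.273, -0.002], [-0.001, 0.004, -1.0]]
ft_force: [1.3, -0.3, -1.7]
gripper_width: 0.0413
gripper_force: 60.9
```

```bash
python3 -c "
from h import *
go(.586,-.337,.113,-4.3)"
```

```text
t 4.775 pos [ 0.4344 -0.2001  0.1151] yang -15.87 F [ 1.3 -0.3 -1.7] w 0.0413 gf 60.9 j6 -17.3 tilt [ 0.0036 -0.0023]
shift [-0.903  1.832  0.029] rz -0.1346
```

Call:
arm_command --pt "-0.15 0.3 0 0 0 0 1" --pt "-0.3 0.6 0 0 0 0 1" --pt "-0.45 0.92 0 0 0 0 1" --pt "-0.45 0.92 0 0 0 0 1" --pt "-0.45 0.92 0 0 0 0 1"

```text
time: 5.4
ee_pos: [0.5079, -0.2666, 0.1115]
tcp_rot: [[0.274, 0.962, -0.003], [0.962, -0.274, 0.002], [0.001, -0.004, -1.0]]
ft_force: [0.4, 0.2, -1.8]
gripper_width: 0.0406
gripper_force: 61.1
```

Call:
arm_command --pt "-0.15 0.3 0 0 0 -0.05 1" --pt "-0.3 0.6 0 0 0 -0.1 1" --pt "-0.45 0.91 0 0 0 -0.134 1" --pt "-0.45 0.91 0 0 0 -0.134 1" --pt "-0.45 0.91 0 0 0 -0.134 1"

```text
time: 6.02
ee_pos: [0.5831, -0.3344, 0.1122]
tcp_rot: [[0.076, 0.997, -0.003], [0.997, -0.076, 0.002], [0.002, -0.003, -1.0]]
ft_force: [-0.1, -0.0, -1.2]
gripper_width: 0.0408
gripper_force: 61.3
```

```bash
cat >> h.py <<'E'
def snap(name,c,box,k):
    p,d,m,f=cam(c);x0,y0,x1,y1=box
    cv2.imwrite(f'pics/{name}.png',cv2.resize(p[y0:y1,x0:x1,::-1],None,fx=k,fy=k,interpolation=cv2.INTER_CUBIC));np.savez(f'{name}.npz',p=p,d=d);return p,d,m,f
E
python3 - <<'E'
from h import *
p,d,m,f=snap('top1','top',(220,100,420,240),4)
C=cloud(d,m,f);go(.586,-.337,.113,-4.3)
z=C[:,:,2];M=((p.min(2)>120)&(z>.125)&(z<.155));M[:100]=0;M[240:]=0
n,l,s,c=cv2.connectedComponentsWithStats(M.astype(np.uint8))
for i in range(1,n):
    if s[i,4]>80:
        v,u=np.nonzero(l==i);P=np.array([ray(a,b,.138,m,f)[:2] for a,b in zip(u,v)])*1000
        print(s[i],np.median(z[l==i]),P.mean(0),cv2.boxPoints(cv2.minAreaRect(P.astype(np.float32))).round(1).tolist())
E
```

```text
t 6.075 pos [ 0.5831 -0.3343  0.1123] yang -4.35 F [-0.6 -0.4 -0.9] w 0.0409 gf 61.3 j6 -31.5 tilt [-0.0025  0.0019]
shift [-0.024  0.031 -0.007] rz -0.0006
[310 132  44  28 924] 0.13517562715717846 [ 574.81914721 -389.08527981] [[551.0999755859375, -421.0], [595.0999755859375, -424.5], [601.0, -350.70001220703125], [557.0, -347.1000061035156]]
```

View pics/top1.png

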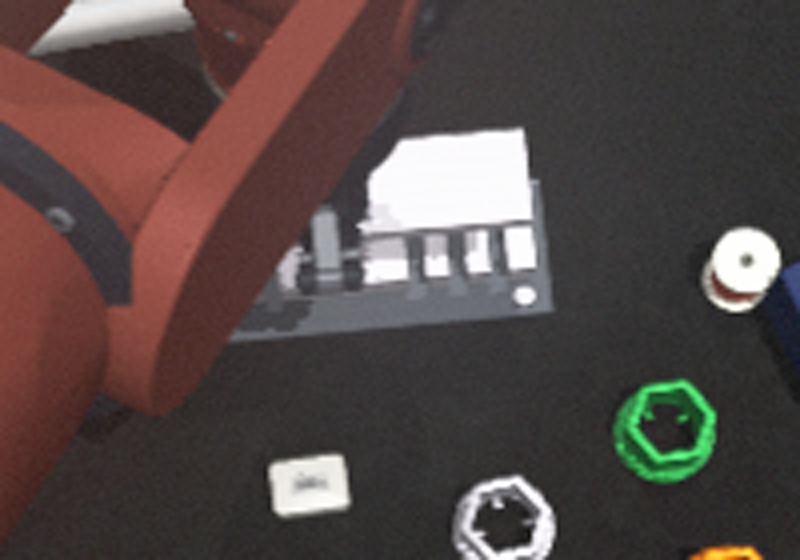

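The picture shows the strip over the stand, its right end visible at about (525,130)-(530,222) in the crop, shifted slightly toward the far side of the image only through height. The camera puts the strip centre near (581, -335), so I'll correct and lower to just above the stud.

Call:
arm_command --pt "-0.02 0.04 0.1 0 0 0 1" --pt "-0.02 0.04 0.3 0 0 0 1" --pt "-0.02 0.04 0.5 0 0 0 1" --pt "-0.02 0.04 0.5 0 0 0 1" --pt "-0.02 0.04 0.5 0 0 0 1"

```text
time: 6.7
ee_pos: [0.5883, -0.3381, 0.0628]
tcp_rot: [[0.076, 0.997, -0.001], [0.997, -0.076, 0.0], [0.0, -0.001, -1.0]]
ft_force: [-0.3, 1.0, -0.5]
gripper_width: 0.0407
gripper_force: 61.2
```

Run:
```python
from h import *
p,d,m,f=snap('top2','top',(290,130,370,190),10)
ms=env.camera_model('side');fs=200/np.tan(np.radians(ms['fovy'])/2)
C=cloud(d,m,f);go(.586,-.337,.062,-4.3)
s=env.get_state();zt=s['ee_pos'][2]-.0045+.028
z=C[:,:,2];M=((p.min(2)>120)&(z>zt-.007)&(z<zt+.012));M[:100]=0;M[240:]=0
n,l,st,c=cv2.connectedComponentsWithStats(M.astype(np.uint8))
for i in range(1,n):
    if st[i,4]>80:
        v,u=np.nonzero(l==i);P=np.array([ray(a,b,zt,m,f)[:2] for a,b in zip(u,v)])*1000
        print(st[i],zt,np.median(z[l==i]),cv2.boxPoints(cv2.minAreaRect(P.astype(np.float32))).round(1).tolist())
cs=[cam('side') for _ in range(2)]
cv2.imwrite('pics/side2.png',cv2.resize(cs[0][0][150:270,240:380,::-1],None,fx=5,fy=5,interpolation=cv2.INTER_CUBIC));np.savez('side2.npz',p=cs[0][0],d=cs[0][1])
```

```text
t 6.75 pos [ 0.5889 -0.3385  0.0637] yang -4.36 F [ 0.2 -0.4 -1.6] w 0.0409 gf 61.2 j6 -31.4 tilt [ 0.0008 -0.0005]
shift [ 0.013 -0.03   0.017] rz -0.0007
[ 81 100 106  32 843] 0.08717486644529278 0.0838248725602304 [[651.5, -118.0], [706.7000122070312, -133.5], [761.0, 59.70000076293945], [705.7999877929688, 75.19999694824219]]
[313 139  41  25 786] 0.08717486644529278 0.0859199704030948 [[557.2999877929688, -424.8999938964844], [600.5, -429.0], [607.5999755859375, -355.79998779296875], [564.2999877929688, -351.6000061035156]]
```

View pics/side2.png

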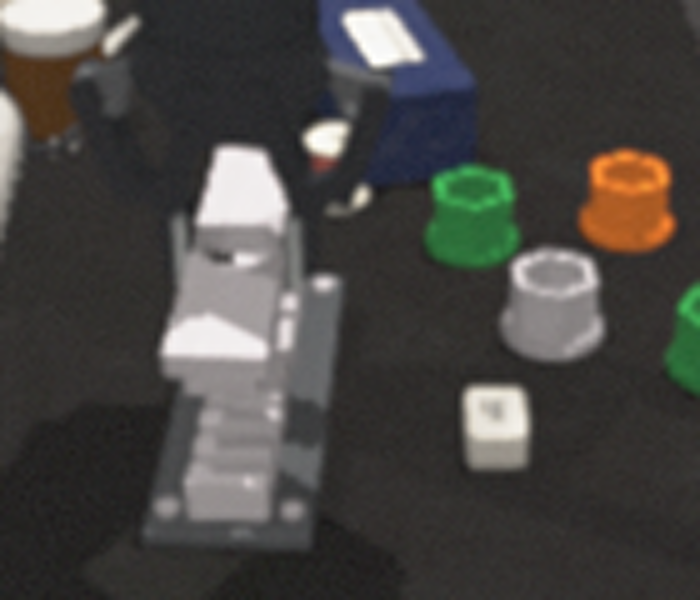

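The side view shows the strip level above the stand and between the fingers; its near top edge is at crop (162..268, 358). I'll cross-check strip against stand in this same view.

Run:
```python
from h import *
m=env.camera_model('side');f=200/np.tan(np.radians(m['fovy'])/2)
z=np.load('side2.npz');p,d=z['p'],z['d'];C=cloud(d,m,f);g=p.min(2).astype(int)
q=lambda u,v,h:(ray(240+u/5,150+v/5,h,m,f)*1000).round(1)
for n,(u,v,h) in dict(sL=(162,358,.0859),sR=(268,358,.0859),fL=(214,148,.0859),fR=(270,150,.0859),footL=(145,540,.008),footR=(310,548,.008)).items():print(n,q(u,v,h))
# stand from first side image : foot corners/ribs by brightness, clean view
s0=np.load('side0.npz');p0,d0=s0['p'],s0['d'];C0=cloud(d0,m,f)
M=np.zeros((400,640),np.uint8);M[195:262,265:315]=((C0[:,:,2]>.003)&(C0[:,:,2]<.013))[195:262,265:315]
M=cv2.morphologyEx(M,cv2.MORPH_CLOSE,np.ones((3,3)));
cs,_=cv2.findContours(M,0,1);ct=np.vstack([c[:,0] for c in cs if len(c)>8])
P=np.array([ray(u,v,.008,m,f)[:2] for u,v in ct])*1000;r=cv2.minAreaRect(P.astype(np.float32));print('foot',r)
M=np.zeros((400,640),np.uint8);M[195:262,270:312]=(p0.min(2)>165)[195:262,270:312]
n,l,s,c=cv2.connectedComponentsWithStats(M)
for i in range(1,n):
    if s[i,4]>12:
        v,u=np.nonzero(l==i);P=np.array([ray(a,b,.028,m,f)[:2] for a,b in zip(u,v)])*1000
        print(s[i],P.mean(0).round(1),[np.round(t,1) for t in cv2.minAreaRect(P.astype(np.float32))])
# strip pose in first side image
M=np.zeros((400,640),np.uint8);M[225:300,340:390]=((C0[:,:,2]>.022)&(C0[:,:,2]<.034)&(p0.min(2)>150))[225:300,340:390]
cs,_=cv2.findContours(M,0,1);ct=max(cs,key=cv2.contourArea)[:,0]
P=np.array([ray(u,v,.028,m,f)[:2] for u,v in ct])*1000;print('strip0',cv2.minAreaRect(P.astype(np.float32)))
```

```text
sL [ 615.  -245.5   85.9]
sR [ 573.3 -244.    85.9]
fL [ 603.7 -421.9   85.9]
fR [ 577.  -419.    85.9]
footL [ 625.8 -228.4    8. ]
footR [ 558.5 -221.     8. ]
foot ((586.7198486328125, -329.5324401855469), (205.92828369140625, 69.47755432128906), 85.89745330810547)
[281 199  20  31 286] [ 581.8 -363.1] [array([ 586.9, -364.1]), array([127.4,  43.7]), np.float64(88.0)]
[280 231  16   5  63] [ 589.4 -287.3] [array([ 589.6, -285.8]), array([14.5, 32.8]), np.float64(88.0)]
[279 236  16   5  67] [ 591.3 -266.7] [array([ 590.9, -268.1]), array([13.9, 32.4]), np.float64(88.0)]
[277 242  17   6  96] [ 593.  -245.9] [array([ 593. , -246.1]), array([16.6, 33.4]), np.float64(88.0)]
[271 249   5   4  14] [ 616.  -227.4] [array([ 615.7, -227. ]), array([8.2, 9.2]), np.float64(38.9)]
strip0 ((435.559326171875, -195.3174591064453), (176.82113647460938, 42.1227912902832), 74.19701385498047)
```

Call:
arm_command --pt "0.012 -0.004 0.05 0 0 0 1" --pt "0.012 -0.004 0.1 0 0 0 1" --pt "0.012 -0.004 0.15 0 0 0 1" --pt "0.012 -0.004 0.2 0 0 0 1" --pt "0.012 -0.004 0.24 0 0 0 1"

```text
time: 7.48
ee_pos: [0.588, -0.3369, 0.0387]
tcp_rot: [[0.076, 0.997, -0.0], [0.997, -0.076, 0.0], [0.0, -0.0, -1.0]]
ft_force: [-0.9, 0.1, -1.9]
gripper_width: 0.0408
gripper_force: 61.2
```

Run:
```python
from h import *
a=[cam('top') for _ in range(3)];m,f=a[0][2:];p=np.mean([x[0] for x in a],0).astype(np.uint8);d=a[0][1]
C=cloud(d,m,f);go(.5885,-.337,.040,-4.3)
s=env.get_state();zt=s['ee_pos'][2]-.0045+.028;z=C[:,:,2]
for t in(110,150):
    M=((p.min(2)>t)&(z>zt-.006)&(z<zt+.012));M[:130]=0;M[200:]=0;M[:,:310]=0;M[:,380:]=0
    n,l,st,c=cv2.connectedComponentsWithStats(M.astype(np.uint8))
    i=1+np.argmax(st[1:,4]);v,u=np.nonzero(l==i);P=np.array([ray(a,b,zt,m,f)[:2] for a,b in zip(u,v)])*1000
    b=cv2.boxPoints(cv2.minAreaRect(P.astype(np.float32)));e=b[np.argsort(b[:,1])[:2]].mean(0)
    print(t,st[i],zt,np.median(z[l==i]),b.round(1).tolist(),'centre',e+88*np.array([.076,.997]))
cv2.imwrite('pics/top3.png',cv2.resize(p[130:195,285:375,::-1],None,fx=8,fy=8,interpolation=cv2.INTER_CUBIC))
```

```text
t 7.625 pos [ 0.5879 -0.3368  0.0388] yang -4.36 F [ 1.3  0.1 -0.7] w 0.0414 gf 61.2 j6 -31.4 tilt [-0.0007  0.0005]
shift [-0.002  0.006 -0.012] rz -0.0006
110 [313 143  39  25 751] 0.062290671059584884 0.061836259802162355 [[557.7999877929688, -423.79998779296875], [600.7999877929688, -427.20001220703125], [606.7000122070312, -354.1000061035156], [563.7000122070312, -350.6000061035156]] centre [ 585.97718457 -337.77605444]
150 [313 143  39  25 726] 0.062290671059584884 0.06186074948514492 [[558.7000122070312, -423.79998779296875], [600.5999755859375, -427.29998779296875], [606.7000122070312, -354.20001220703125], [564.7999877929688, -350.70001220703125]] centre [ 586.35419873 -337.81069189]
```

View pics/top3.png

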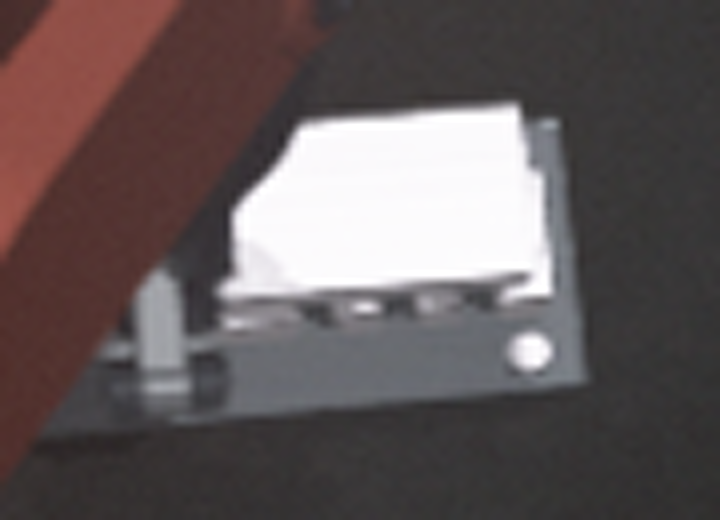

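The strip has passed over the crown without contact and looks aligned; in the crop its end is at (525,105)-(530,285). Now lowering gently.

Call:
arm_command --pt "0.004 0 0.02 0 0 0 1" --pt "0.004 0 0.04 0 0 0 1" --pt "0.004 0 0.07 0 0 0 1" --pt "0.004 0 0.1 0 0 0 1" --pt "0.004 0 0.1 0 0 0 1"

```text
time: 8.25
ee_pos: [0.5879, -0.3363, 0.0288]
tcp_rot: [[0.076, 0.997, -0.001], [0.997, -0.076, 0.001], [0.0, -0.001, -1.0]]
ft_force: [-0.0, -1.3, -1.8]
gripper_width: 0.041
gripper_force: 61.2
```

Call:
arm_command --pt "0 0 0.03 0 0 0 1" --pt "0 0 0.06 0 0 0 1" --pt "0 0 0.09 0 0 0 1" --pt "0 0 0.11 0 0 0 1" --pt "0 0 0.11 0 0 0 1"

```text
time: 8.88
ee_pos: [0.588, -0.3364, 0.0179]
tcp_rot: [[0.076, 0.997, -0.0], [0.997, -0.076, 0.0], [0.0, -0.0, -1.0]]
ft_force: [1.2, 0.5, -1.7]
gripper_width: 0.0411
gripper_force: 61.2
```

Call:
arm_command --pt "0 0 0.01 0 0 0 1" --pt "0 0 0.02 0 0 0 1" --pt "0 0 0.02 0 0 0 1" --pt "0 0 0.02 0 0 0 1" --pt "0 0 0.02 0 0 0 1"

```text
time: 9.5
ee_pos: [0.5884, -0.3367, 0.0172]
tcp_rot: [[0.076, 0.997, 0.0], [0.997, -0.076, -0.0], [-0.0, 0.0, -1.0]]
ft_force: [-3.0, 2.1, 4.7]
gripper_width: 0.041
gripper_force: 62.1
```

Contact occurs at the expected seat height. Release, then lift.

Call:
arm_command --pt "0 0 0 0 0 0 0" --pt "0 0 0 0 0 0 -0.5" --pt "0 0 0 0 0 0 -0.6" --pt "0 0 0 0 0 0 -0.6" --pt "0 0 -0.1 0 0 0 -0.6"

```text
time: 10.12
ee_pos: [0.5873, -0.336, 0.0254]
tcp_rot: [[0.076, 0.997, -0.002], [0.997, -0.076, 0.001], [0.001, -0.002, -1.0]]
ft_force: [-0.6, 0.3, 0.3]
gripper_width: 0.0684
gripper_force: 0.0
```

Call:
arm_command --pt "0 0 -0.2 0 0 0 -0.6" --pt "0 0 -0.5 0 0 0 -0.6" --pt "0 0 -0.8 0 0 0 -0.6" --pt "0 0 -1 0 0 0 -0.6" --pt "0 0 -1 0 0 0 -0.6"

```text
time: 10.75
ee_pos: [0.5899, -0.3378, 0.1299]
tcp_rot: [[0.076, 0.997, 0.005], [0.997, -0.076, -0.004], [-0.003, 0.005, -1.0]]
ft_force: [-0.2, -0.4, -0.1]
gripper_width: 0.0681
gripper_force: 0.0
```

```bash
python3 -c "
from h import *
go(.4435,-.3932,.10,-57)"
```

```text
t 10.75 pos [ 0.5899 -0.3378  0.1299] yang -4.35 F [-0.2 -0.4 -0.1] w 0.0681 gf 0.0 j6 -31.4 tilt [ 0.005  -0.0035]
shift [-0.663 -1.42   0.294] rz 0.6126
```

Call:
arm_command --pt "-0.1 -0.2 0 0 0 0 -0.6" --pt "-0.2 -0.45 0 0 0 0 -0.6" --pt "-0.33 -0.71 0 0 0 0 -0.6" --pt "-0.33 -0.71 0 0 0 0 -0.6" --pt "-0.33 -0.71 0 0 0 0 -0.6"

```text
time: 11.38
ee_pos: [0.5139, -0.3638, 0.1251]
tcp_rot: [[0.077, 0.997, -0.001], [0.997, -0.077, 0.002], [0.001, -0.001, -1.0]]
ft_force: [0.5, -0.5, -0.2]
gripper_width: 0.0681
gripper_force: 0.0
```

Call:
arm_command --pt "-0.1 -0.2 0 0 0 0.12 -0.6" --pt "-0.2 -0.45 0 0 0 0.24 -0.6" --pt "-0.33 -0.71 0 0 0 0.36 -0.6" --pt "-0.33 -0.71 0 0 0 0.48 -0.6" --pt "-0.33 -0.71 0 0 0 0.6 -0.6"

```text
time: 12.0
ee_pos: [0.4417, -0.3914, 0.126]
tcp_rot: [[0.832, 0.555, -0.0], [0.555, -0.832, 0.0], [0.0, -0.0, -1.0]]
ft_force: [0.3, 0.4, -0.2]
gripper_width: 0.0683
gripper_force: 0.0
```

Run:
```python
from h import *
go(.4435,-.3932,.0065,-57)
a=[cam('side') for _ in range(3)];p=np.mean([x[0] for x in a],0).astype(np.uint8)
cv2.imwrite('pics/side3.png',cv2.resize(p[170:270,255:395,::-1],None,fx=5,fy=5,interpolation=cv2.INTER_CUBIC))
p,d,m,f=cam('top');C=cloud(d,m,f);z=C[:,:,2]
M=(z>.033)&(z<.047)&(p.min(2)>120);M[:135]=0;M[195:]=0;M[:,:245]=0;M[:,365:]=0
n,l,st,c=cv2.connectedComponentsWithStats(M.astype(np.uint8));i=1+np.argmax(st[1:,4]);v,u=np.nonzero(l==i)
P=np.array([ray(a,b,.040,m,f)[:2] for a,b in zip(u,v)])*1000
print(st[i],np.median(z[l==i]),cv2.minAreaRect(P.astype(np.float32)))
Q=C[l==i];A=np.c_[Q[:,:2]-[.586,-.337],np.ones(len(Q))];print('plane',np.linalg.lstsq(A,Q[:,2],rcond=None)[0])
```

```text
t 12.0 pos [ 0.4417 -0.3914  0.126 ] yang -56.26 F [ 0.3  0.4 -0.2] w 0.0683 gf 0.0 j6 7.9 tilt [-0.      0.0004]
shift [0.004 0.025 1.195] rz 0.0087
[260 151  36  24 499] 0.040350854575391865 ((591.7158813476562, -285.2342834472656), (69.56702423095703, 41.882232666015625), 85.39398956298828)
plane [-0.00127771  0.00091241  0.04040217]
```

View pics/side3.png

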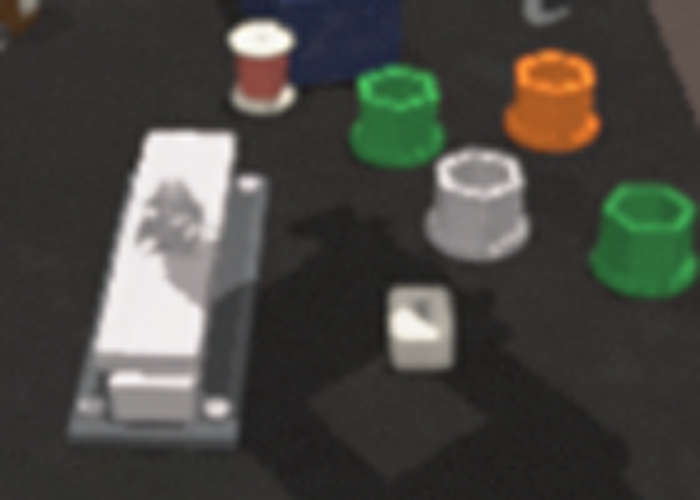

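The strip lies flat (top at 40.4 mm, level to about 0.1°). The side view shows it down on the ribs and the nut clear at crop (478,200). Descending on the nut.

Call:
arm_command --pt "0 0.025 0.2 0 0 0.008 -0.6" --pt "0 0.025 0.5 0 0 0.008 -0.6" --pt "0 0.025 0.8 0 0 0.008 -0.6" --pt "0 0.025 0.8 0 0 0.008 -0.6" --pt "0 0.025 0.8 0 0 0.008 -0.6"

```text
time: 12.82
ee_pos: [0.4433, -0.3938, 0.0463]
tcp_rot: [[0.835, 0.551, 0.0], [0.551, -0.835, -0.0], [0.0, 0.0, -1.0]]
ft_force: [-0.2, -0.3, 0.2]
gripper_width: 0.0679
gripper_force: 0.0
```

```bash
python3 -c "
from h import *
go(.4435,-.3932,.0075,-57)"
```

```text
t 12.825 pos [ 0.4433 -0.3938  0.0463] yang -56.58 F [-0.2 -0.3  0.2] w 0.0679 gf 0.0 j6 8.2 tilt [ 0.0001 -0.0001]
shift [ 0.006 -0.004  0.388] rz 0.0049
```

Call:
arm_command --pt "0.005 0 0.15 0 0 0.005 -0.6" --pt "0.005 0 0.3 0 0 0.005 -0.6" --pt "0.005 0 0.38 0 0 0.005 -0.6" --pt "0.005 0 0.38 0 0 0.005 -0.1" --pt "0.005 0 0.38 0 0 0.005 1" --newtons 50

```text
time: 13.45
ee_pos: [0.4437, -0.3937, 0.0088]
tcp_rot: [[0.839, 0.544, 0.0], [0.544, -0.839, -0.0], [0.0, 0.0, -1.0]]
ft_force: [1.1, -0.5, -1.4]
gripper_width: 0.037
gripper_force: 50.8
```

Call:
arm_command --pt "0 0 0 0 0 0 1" --pt "0 0 0 0 0 0 1" --pt "0 0 0 0 0 0 1" --pt "0 0 -0.02 0 0 0 1" --pt "0 0 -0.1 0 0 0 1"

```text
time: 14.08
ee_pos: [0.4429, -0.3928, 0.018]
tcp_rot: [[0.839, 0.544, -0.001], [0.544, -0.839, 0.001], [-0.0, -0.002, -1.0]]
ft_force: [0.2, -0.7, -1.8]
gripper_width: 0.0368
gripper_force: 51.0
```

Call:
arm_command --pt "0 0 -0.2 0 0 0 1" --pt "0 0 -0.5 0 0 0 1" --pt "0 0 -0.8 0 0 0 1" --pt "0 0 -0.9 0 0 0 1" --pt "0 0 -0.9 0 0 0 1"

```text
time: 14.7
ee_pos: [0.444, -0.394, 0.1098]
tcp_rot: [[0.839, 0.544, 0.002], [0.544, -0.839, -0.002], [0.0, 0.003, -1.0]]
ft_force: [0.4, 0.2, -1.5]
gripper_width: 0.0372
gripper_force: 51.0
```

```bash
python3 -c "
from h import *
go(.588,-.3367,.108,-57)"
```

```text
t 14.7 pos [ 0.444  -0.394   0.1098] yang -57.04 F [ 0.4  0.2 -1.5] w 0.0372 gf 51.0 j6 8.7 tilt [ 0.0018 -0.0021]
shift [1.52  0.302 0.019] rz -0.0004
```

Call:
arm_command --pt "0.25 0.05 0 0 0 0 1" --pt "0.5 0.1 0 0 0 0 1" --pt "0.76 0.15 0 0 0 0 1" --pt "0.76 0.15 0 0 0 0 1" --pt "0.76 0.15 0 0 0 0 1"

```text
time: 15.32
ee_pos: [0.5141, -0.3641, 0.1068]
tcp_rot: [[0.839, 0.544, -0.003], [0.544, -0.839, 0.002], [-0.001, -0.003, -1.0]]
ft_force: [-0.2, 0.2, -1.5]
gripper_width: 0.0372
gripper_force: 50.9
```

Call:
arm_command --pt "0.25 0.05 0 0 0 0 1" --pt "0.5 0.1 0 0 0 0 1" --pt "0.76 0.15 0 0 0 0 1" --pt "0.76 0.15 0 0 0 0 1" --pt "0.76 0.15 0 0 0 0 1"

```text
time: 15.95
ee_pos: [0.5868, -0.3358, 0.1079]
tcp_rot: [[0.839, 0.544, -0.001], [0.544, -0.839, 0.0], [-0.001, -0.001, -1.0]]
ft_force: [0.2, 0.5, -2.2]
gripper_width: 0.0372
gripper_force: 50.9
```

Run:
```python
from h import *
go(.588,-.3367,.082,-57)
s=env.get_state();o=s['ee_pos'];print(s['time'])
for c in('top','side'):
    a=[cam(c) for _ in range(3)];m,f=a[0][2:];p=np.mean([x[0] for x in a],0).astype(np.uint8)
    np.savez(f'{c}4.npz',p=p,d=a[0][1]);q=proj(o+[0,0,-.0085],m,f);print(c,'nut bottom',q)
    x0,y0=int(q[0])-40,int(q[1])-35
    im=cv2.resize(p[y0:y0+65,x0:x0+80,::-1],None,fx=5,fy=5,interpolation=cv2.INTER_CUBIC)
    print(c,'crop origin',x0,y0);cv2.imwrite(f'{c}4.png',im)
cv2.imwrite('pics/both4.png',np.hstack([cv2.imread('top4.png'),cv2.imread('side4.png')]))
```

```text
t 15.95 pos [ 0.5868 -0.3358  0.1079] yang -57.03 F [ 0.2  0.5 -2.2] w 0.0372 gf 50.9 j6 21.3 tilt [-0.001   0.0002]
shift [0.005 0.014 0.259] rz -0.0003
15.95
top nut bottom [302.34259786 151.24109383]
top crop origin 262 116
side nut bottom [288.22746919 192.57396663]
side crop origin 248 157
```

View pics/both4.png

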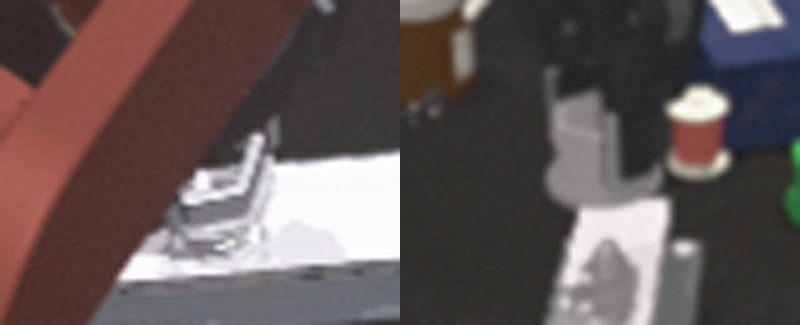

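Left is the top view, right the side view. The nut's flange edge (top crop x≈270, side crop 545-660) agrees with the TCP within about 1 mm. The stud is therefore at roughly (586.3, -337.2) in TCP coordinates. Correct and lower.

Call:
arm_command --pt "-0.012 0.009 0.05 0 0 0 1" --pt "-0.012 0.009 0.15 0 0 0 1" --pt "-0.012 0.009 0.25 0 0 0 1" --pt "-0.012 0.009 0.3 0 0 0 1" --pt "-0.012 0.009 0.32 0 0 0 1"

```text
time: 16.88
ee_pos: [0.5864, -0.337, 0.0753]
tcp_rot: [[0.839, 0.544, -0.001], [0.544, -0.839, 0.001], [-0.0, -0.001, -1.0]]
ft_force: [-0.7, 0.9, -1.7]
gripper_width: 0.0368
gripper_force: 50.9
```

Call:
arm_command --pt "0 0 0.01 0 0 0 1" --pt "0 0 0.02 0 0 0 1" --pt "0 0 0.03 0 0 0 1" --pt "0 0 0.04 0 0 0 1" --pt "0 0 0.04 0 0 0 1"

```text
time: 17.5
ee_pos: [0.5867, -0.3373, 0.0723]
tcp_rot: [[0.839, 0.544, -0.0], [0.544, -0.839, 0.0], [-0.0, -0.0, -1.0]]
ft_force: [0.7, -0.1, -1.3]
gripper_width: 0.0372
gripper_force: 50.9
```

Call:
arm_command --pt "0 0 0.01 0 0 0 1" --pt "0 0 0.02 0 0 0 1" --pt "0 0 0.03 0 0 0 1" --pt "0 0 0.04 0 0 0 1" --pt "0 0 0.04 0 0 0 1"

```text
time: 18.12
ee_pos: [0.5867, -0.3372, 0.0682]
tcp_rot: [[0.839, 0.544, -0.0], [0.544, -0.839, 0.0], [-0.0, -0.0, -1.0]]
ft_force: [0.0, 0.1, -1.9]
gripper_width: 0.0371
gripper_force: 50.9
```

Call:
arm_command --pt "0 0 0.01 0 0 0 1" --pt "0 0 0.02 0 0 0 1" --pt "0 0 0.03 0 0 0 1" --pt "0 0 0.03 0 0 0 1" --pt "0 0 0.03 0 0 0 1"

```text
time: 18.75
ee_pos: [0.5867, -0.3368, 0.0652]
tcp_rot: [[0.839, 0.544, -0.0], [0.544, -0.839, 0.001], [0.0, -0.001, -1.0]]
ft_force: [0.2, 2.8, -0.7]
gripper_width: 0.037
gripper_force: 51.0
```

Call:
arm_command --pt "0.003 -0.004 0.01 0 0 0 1" --pt "0.003 -0.004 0.02 0 0 0 1" --pt "0.003 -0.004 0.03 0 0 0 1" --pt "0.003 -0.004 0.03 0 0 0 1" --pt "0.003 -0.004 0.03 0 0 0 1"

```text
time: 19.38
ee_pos: [0.5867, -0.3364, 0.0619]
tcp_rot: [[0.839, 0.544, -0.0], [0.544, -0.839, 0.001], [0.0, -0.001, -1.0]]
ft_force: [-0.1, 3.1, -0.1]
gripper_width: 0.0371
gripper_force: 51.2
```

Call:
arm_command --pt "0.003 -0.005 0.01 0 0 0 1" --pt "0.003 -0.005 0.02 0 0 0 1" --pt "0.003 -0.005 0.02 0 0 0 1" --pt "0.003 -0.005 0.02 0 0 0 1" --pt "0.003 -0.005 0.02 0 0 0 1"

```text
time: 20.0
ee_pos: [0.5868, -0.3364, 0.0616]
tcp_rot: [[0.839, 0.544, -0.0], [0.544, -0.839, -0.0], [-0.0, 0.0, -1.0]]
ft_force: [-2.9, 5.1, 6.1]
gripper_width: 0.0373
gripper_force: 52.0
```

The nut rests on the crown. Turn anticlockwise under light pressure.

Call:
arm_command --pt "0 0 0.01 0 0 -0.04 1" --pt "0 0 0.01 0 0 -0.08 1" --pt "0 0 0.01 0 0 -0.12 1" --pt "0 0 0.01 0 0 -0.16 1" --pt "0 0 0.01 0 0 -0.2 1" --newtons 70

```text
time: 20.62
ee_pos: [0.5882, -0.3365, 0.0616]
tcp_rot: [[0.64, 0.769, 0.003], [0.769, -0.64, -0.001], [0.001, 0.003, -1.0]]
ft_force: [-0.6, 5.1, 7.3]
gripper_width: 0.0367
gripper_force: 70.6
```

Call:
arm_command --pt "0 0 0.005 0 0 -0.04 1" --pt "0 0 0.005 0 0 -0.08 1" --pt "0 0 0.005 0 0 -0.12 1" --pt "0 0 0.005 0 0 -0.16 1" --pt "0 0 0.005 0 0 -0.2 1"

```text
time: 21.25
ee_pos: [0.5885, -0.3361, 0.0614]
tcp_rot: [[0.384, 0.923, 0.003], [0.923, -0.384, 0.0], [0.001, 0.003, -1.0]]
ft_force: [-1.3, 6.3, 9.4]
gripper_width: 0.037
gripper_force: 70.7
```

Call:
arm_command --pt "0 0 0.003 0 0 -0.04 1" --pt "0 0 0.003 0 0 -0.08 1" --pt "0 0 0.003 0 0 -0.12 1" --pt "0 0 0.003 0 0 -0.16 1" --pt "0 0 0.003 0 0 -0.2 1"

```text
time: 21.88
ee_pos: [0.5867, -0.3371, 0.0583]
tcp_rot: [[0.093, 0.996, 0.0], [0.996, -0.093, -0.002], [-0.002, 0.001, -1.0]]
ft_force: [0.4, 1.0, -1.5]
gripper_width: 0.0368
gripper_force: 70.0
```

```bash
python3 -c "
from h import *
go(.5867,-.3368,.055)
print(env.get_state()['torque'])"
```

```text
t 21.875 pos [ 0.5867 -0.3371  0.0583] yang -5.35 F [ 0.4  1.  -1.5] w 0.0368 gf 70.0 j6 -30.4 tilt [ 0.0004 -0.002 ]
shift [ 0.003 -0.001  0.033] rz 0
[ 0.17975263 -0.02945939  0.00471109]
```

It dropped in. Lower until it rests.

Call:
arm_command --pt "0 0 0.01 0 0 0 1" --pt "0 0 0.02 0 0 0 1" --pt "0 0 0.03 0 0 0 1" --pt "0 0 0.045 0 0 0 1" --pt "0 0 0.045 0 0 0 1"

```text
time: 22.5
ee_pos: [0.5869, -0.3368, 0.0551]
tcp_rot: [[0.095, 0.995, 0.0], [0.995, -0.095, -0.001], [-0.001, 0.0, -1.0]]
ft_force: [-2.4, 0.2, 4.7]
gripper_width: 0.0368
gripper_force: 70.6
```

Call:
arm_command --pt "0 0 0.003 0 0 0.04 1" --pt "0 0 0.007 0 0 0.08 1" --pt "0 0 0.01 0 0 0.12 1" --pt "0 0 0.014 0 0 0.16 1" --pt "0 0 0.017 0 0 0.2 1"

```text
time: 23.12
ee_pos: [0.5871, -0.3367, 0.0534]
tcp_rot: [[0.387, 0.922, 0.001], [0.922, -0.387, -0.001], [-0.001, 0.001, -1.0]]
ft_force: [-1.6, 0.3, 4.0]
gripper_width: 0.0371
gripper_force: 70.5
```

Engaged: 17° of turn gave 1.7 mm of descent. Continue.

Call:
arm_command --pt "0 0 0.003 0 0 0.04 1" --pt "0 0 0.007 0 0 0.08 1" --pt "0 0 0.01 0 0 0.12 1" --pt "0 0 0.014 0 0 0.16 1" --pt "0 0 0.017 0 0 0.2 1"

```text
time: 23.75
ee_pos: [0.5872, -0.3366, 0.0518]
tcp_rot: [[0.642, 0.766, 0.001], [0.766, -0.642, -0.001], [-0.0, 0.001, -1.0]]
ft_force: [-1.1, 1.3, 5.0]
gripper_width: 0.0368
gripper_force: 70.5
```

Call:
arm_command --pt "0 0 0.003 0 0 0.04 1" --pt "0 0 0.007 0 0 0.08 1" --pt "0 0 0.01 0 0 0.12 1" --pt "0 0 0.014 0 0 0.16 1" --pt "0 0 0.017 0 0 0.2 1"

```text
time: 24.38
ee_pos: [0.5873, -0.3366, 0.0501]
tcp_rot: [[0.84, 0.543, 0.001], [0.543, -0.84, -0.001], [0.0, 0.001, -1.0]]
ft_force: [-2.0, 1.0, 3.7]
gripper_width: 0.0371
gripper_force: 70.5
```

```bash
python3 -c "
from h import *
go(.5867,-.3368,.0485)
print(env.get_state()['torque'])"
```

```text
t 24.375 pos [ 0.5873 -0.3366  0.0501] yang -57.14 F [-2.   1.   3.7] w 0.0371 gf 70.5 j6 21.4 tilt [ 0.001 -0.001]
shift [-0.006 -0.002  0.016] rz 0
[0.14498369 0.35151663 0.0343009 ]
```

Call:
arm_command --pt "0 0 0.002 0 0 0.03 1" --pt "0 0 0.004 0 0 0.06 1" --pt "0 0 0.006 0 0 0.09 1" --pt "0 0 0.009 0 0 0.12 1" --pt "0 0 0.01 0 0 0.14 1"

```text
time: 25.0
ee_pos: [0.5873, -0.3366, 0.0489]
tcp_rot: [[0.934, 0.356, 0.001], [0.356, -0.934, -0.001], [0.001, 0.001, -1.0]]
ft_force: [-1.6, 0.3, 4.7]
gripper_width: 0.0372
gripper_force: 70.4
```

```bash
python3 -c "
from h import *
go(.5867,-.3368,.0485)
print(env.get_state()['torque'])"
```

```text
t 25.0 pos [ 0.5873 -0.3366  0.0489] yang -69.13 F [-1.6  0.3  4.7] w 0.0372 gf 70.4 j6 33.4 tilt [ 0.0011 -0.0009]
shift [-0.006 -0.     0.004] rz 0
[0.14185175 0.29591012 0.05863842]
```

Call:
arm_command --pt "0 0 0.001 0 0 0.02 1" --pt "0 0 0.003 0 0 0.04 1" --pt "0 0 0.004 0 0 0.06 1" --pt "0 0 0.006 0 0 0.08 1" --pt "0 0 0.006 0 0 0.08 1"

```text
time: 25.62
ee_pos: [0.5873, -0.3367, 0.0485]
tcp_rot: [[0.97, 0.242, 0.001], [0.242, -0.97, -0.001], [0.001, 0.001, -1.0]]
ft_force: [-1.6, 0.5, 6.9]
gripper_width: 0.0369
gripper_force: 70.8
```

```bash
python3 -c "
from h import *
go(.5867,-.3368,.0485)
print(env.get_state()['torque'])"
```

```text
t 25.625 pos [ 0.5873 -0.3367  0.0485] yang -76.0 F [-1.6  0.5  6.9] w 0.0369 gf 70.8 j6 40.2 tilt [ 0.001  -0.0007]
shift [-0.006  0.    -0.   ] rz 0
[ 0.28722128  0.32803793 -0.00999399]
```

Call:
arm_command --pt "0 0 0 0 0 0.02 1" --pt "0 0 0 0 0 0.04 1" --pt "0 0 0 0 0 0.06 1" --pt "0 0 0 0 0 0.08 1" --pt "0 0 0 0 0 0.08 1"

```text
time: 26.25
ee_pos: [0.5872, -0.3367, 0.0484]
tcp_rot: [[0.992, 0.124, 0.001], [0.124, -0.992, -0.001], [0.001, 0.001, -1.0]]
ft_force: [-1.6, 0.6, 7.1]
gripper_width: 0.0366
gripper_force: 70.8
```

```bash
python3 -c "
from h import *
go(.5867,-.3368,.0485)
print(env.get_state()['torque'])"
```

```text
t 26.25 pos [ 0.5872 -0.3367  0.0484] yang -82.88 F [-1.6  0.6  7.1] w 0.0366 gf 70.8 j6 47.1 tilt [ 0.0008 -0.0008]
shift [-0.005  0.001 -0.001] rz 0
[0.24110465 0.36952558 0.02515384]
```

The height no longer changes at tcp 0.0485, the predicted bearing height. Release and check by camera.

Call:
arm_command --pt "0 0 0 0 0 0 0" --pt "0 0 0 0 0 0 -0.6" --pt "0 0 0 0 0 0 -0.6" --pt "0 0 -0.1 0 0 0 -0.6" --pt "0 0 -0.2 0 0 0 -0.6"

```text
time: 26.88
ee_pos: [0.5869, -0.3363, 0.068]
tcp_rot: [[0.992, 0.125, 0.0], [0.125, -0.992, -0.0], [0.0, 0.0, -1.0]]
ft_force: [0.9, -0.2, 0.9]
gripper_width: 0.0683
gripper_force: 0.0
```

Call:
arm_command --pt "0 0 -0.3 0 0 0 -0.6" --pt "0 0 -0.6 0 0 0 -0.6" --pt "0 0 -0.9 0 0 0 -0.6" --pt "0 0 -0.9 0 0 0 -0.6" --pt "0 0 -0.9 0 0 0 -0.6"

```text
time: 27.5
ee_pos: [0.5864, -0.3359, 0.1569]
tcp_rot: [[0.992, 0.125, -0.0], [0.125, -0.992, 0.0], [-0.0, -0.0, -1.0]]
ft_force: [0.1, 0.0, -0.1]
gripper_width: 0.0684
gripper_force: 0.0
```

Call:
arm_command --pt "-0.3 0.3 0 0 0 0 -0.6" --pt "-0.6 0.6 0 0 0 0 -0.6" --pt "-0.9 0.9 0 0 0 0 -0.6" --pt "-0.9 0.9 0 0 0 0 -0.6" --pt "-0.9 0.9 0 0 0 0 -0.6"

```text
time: 28.12
ee_pos: [0.5081, -0.4358, 0.1555]
tcp_rot: [[0.992, 0.124, -0.002], [0.124, -0.992, 0.003], [-0.001, -0.003, -1.0]]
ft_force: [-0.2, 0.8, 0.0]
gripper_width: 0.0685
gripper_force: 0.0
```

Run:
```python
from h import *
go(.5867,-.3368,.0485)
ims=[]
for c,X in(('top',[.587,-.337,.06]),('side',[.587,-.337,.06])):
    a=[cam(c) for _ in range(4)];m,f=a[0][2:];p=np.mean([x[0] for x in a],0).astype(np.uint8);C=np.median([cloud(x[1],m,f) for x in a],0)
    q=proj(X,m,f);x0,y0=int(q[0])-28,int(q[1])-25
    ims.append(cv2.resize(p[y0:y0+50,x0:x0+56,::-1],None,fx=7,fy=7,interpolation=cv2.INTER_CUBIC))
    near=np.hypot(C[:,:,0]-.5865,C[:,:,1]+.337+(0 if c=='top' else -.004))
    for lo,hi,r0,r1 in((.06,.09,.014,.021),(.041,.055,.020,.026),(.03,.05,.032,.08)):
        z=C[:,:,2][(near>r0)&(near<r1)&(C[:,:,2]>lo)&(C[:,:,2]<hi)];print(c,(lo,hi),len(z),np.percentile(z,[10,50,90]).round(4) if len(z) else '')
    M=(near<.032)&(C[:,:,2]>.068)
    if M.sum()>10:
        v,u=np.nonzero(M);P=np.array([ray(a_,b_,.074,m,f)[:2] for a_,b_ in zip(u,v)])*1000;print('hex',cv2.minEnclosingCircle(P.astype(np.float32)),M.sum())
cv2.imwrite('pics/end.png',np.hstack(ims))
```

```text
t 28.125 pos [ 0.5081 -0.4358  0.1555] yang -82.85 F [-0.2  0.8  0. ] w 0.0685 gf 0.0 j6 36.2 tilt [-0.0017  0.0027]
shift [ 0.904 -0.881  1.071] rz 0
top (0.06, 0.09) 0 
top (0.041, 0.055) 0 
top (0.03, 0.05) 276 [0.0394 0.0404 0.0416]
hex ((695.1607666015625, -339.23297119140625), 35.30741500854492) 20
side (0.06, 0.09) 178 [0.0615 0.0676 0.0718]
side (0.041, 0.055) 36 [0.0415 0.0426 0.0496]
side (0.03, 0.05) 315 [0.0373 0.038  0.0385]
hex ((586.7085571289062, -329.7169189453125), 22.888139724731445) 99
```

View pics/end.png

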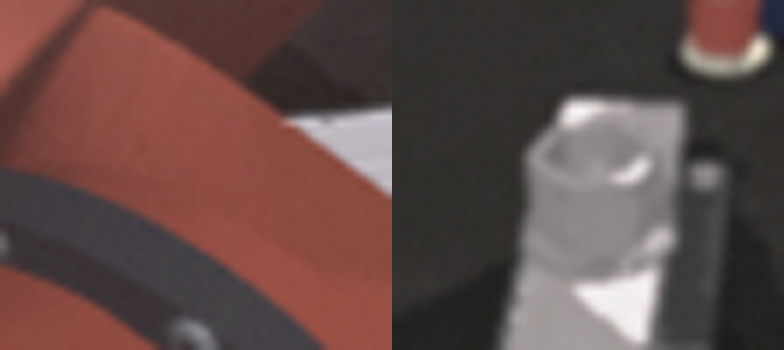

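The right half shows the nut square on the stud with its flange on the strip; the arm hides it in the top view. No clear torque rise was felt, so I'll regrip and turn a little further until it resists.

Call:
arm_command --pt "0.3 -0.3 0 0 0 0 -0.6" --pt "0.6 -0.6 0 0 0 0 -0.6" --pt "0.9 -0.88 0 0 0 0 -0.6" --pt "0.9 -0.88 0 0 0 0 -0.6" --pt "0.9 -0.88 0.1 0 0 0 -0.6"

```text
time: 29.15
ee_pos: [0.5877, -0.3388, 0.1483]
tcp_rot: [[0.992, 0.126, 0.002], [0.126, -0.992, -0.002], [0.002, 0.002, -1.0]]
ft_force: [0.4, 0.2, 0.2]
gripper_width: 0.0682
gripper_force: 0.0
```

```bash
python3 -c "
from h import *
go(.5872,-.3367,.0490,-82.9)"
```

```text
t 29.15 pos [ 0.5877 -0.3388  0.1483] yang -82.77 F [0.4 0.2 0.2] w 0.0682 gf 0.0 j6 46.9 tilt [ 0.0018 -0.0021]
shift [-0.004 -0.023  0.993] rz 0.0015
```

Call:
arm_command --pt "-0.003 -0.012 0.3 0 0 0 -0.6" --pt "-0.003 -0.012 0.6 0 0 0 -0.6" --pt "-0.003 -0.012 0.85 0 0 0 -0.6" --pt "-0.003 -0.012 0.98 0 0 0 -0.6" --pt "-0.003 -0.012 0.98 0 0 0 -0.6"

```text
time: 29.78
ee_pos: [0.5851, -0.3371, 0.0477]
tcp_rot: [[0.992, 0.124, -0.003], [0.124, -0.992, 0.002], [-0.002, -0.002, -1.0]]
ft_force: [0.8, -0.9, -0.2]
gripper_width: 0.0685
gripper_force: 0.0
```

Call:
arm_command --pt "0 0 0 0 0 0 0" --pt "0 0 0 0 0 0 1" --pt "0 0 0 0 0 0 1" --pt "0 0 0 0 0 0 1" --pt "0 0 0 0 0 0 1" --newtons 70

```text
time: 30.4
ee_pos: [0.5874, -0.3367, 0.0515]
tcp_rot: [[0.992, 0.125, 0.001], [0.125, -0.992, 0.0], [0.001, 0.0, -1.0]]
ft_force: [-1.4, 3.8, 5.6]
gripper_width: 0.0365
gripper_force: 71.9
```

Call:
arm_command --pt "0 0 0 0 0 0.02 1" --pt "0 0 0 0 0 0.04 1" --pt "0 0 0 0 0 0.06 1" --pt "0 0 0 0 0 0.08 1" --pt "0 0 0 0 0 0.08 1"

```text
time: 31.02
ee_pos: [0.5871, -0.3367, 0.0515]
tcp_rot: [[1.0, 0.006, 0.001], [0.006, -1.0, 0.0], [0.001, -0.0, -1.0]]
ft_force: [-2.2, 3.0, 6.9]
gripper_width: 0.0367
gripper_force: 71.9
```

```bash
python3 -c "
from h import *
go(.5872,-.3367,.0485)
print(env.get_state()['torque'])"
```

```text
t 31.025 pos [ 0.5871 -0.3367  0.0515] yang -89.68 F [-2.2  3.   6.9] w 0.0367 gf 71.9 j6 53.9 tilt [0.0006 0.0001]
shift [ 0.001 -0.     0.03 ] rz 0
[ 0.53591625  0.38863808 -0.03954267]
```

Run:
```python
from h import *
m=env.camera_model('side');f=200/np.tan(np.radians(m['fovy'])/2)
q=proj([.587,-.337,.06],m,f);x0,y0=int(q[0])-28,int(q[1])-25
for X in([.5865,-.3325],[.5865,-.337]):
  for h in(.040,.043,.046):
    r=lambda dy,z:((proj([X[0],X[1]+dy,z],m,f)-[x0,y0])*7+[392,0]).round(0).tolist()
    print(X,h,'flange near bottom',r(.024,h),'near top rim',r(.0195,h+.034),'far rim',r(-.0195,h+.034))
# same for bench nut in side0 (known z=0) as bias check
z=np.load('side0.npz');p=z['p'];g=p[190:228,335:368].min(2)
print(proj([.443,-.3935+.0195,.034],m,f),proj([.443,-.3935+.024,0],m,f),proj([.443,-.3935-.0195,.034],m,f))
for v in range(0,38): print(190+v,g[v,13:19])
```

```text
[0.5865, -0.3325] 0.04 flange near bottom [596.0, 282.0] near top rim [591.0, 183.0] far rim [596.0, 118.0]
[0.5865, -0.3325] 0.043 flange near bottom [595.0, 275.0] near top rim [591.0, 175.0] far rim [596.0, 110.0]
[0.5865, -0.3325] 0.046 flange near bottom [595.0, 267.0] near top rim [591.0, 166.0] far rim [595.0, 101.0]
[0.5865, -0.337] 0.04 flange near bottom [596.0, 274.0] near top rim [592.0, 175.0] far rim [597.0, 110.0]
[0.5865, -0.337] 0.043 flange near bottom [596.0, 266.0] near top rim [592.0, 167.0] far rim [596.0, 102.0]
[0.5865, -0.337] 0.046 flange near bottom [595.0, 258.0] near top rim [591.0, 158.0] far rim [596.0, 94.0]
[351.12401493 207.47715623] [350.70488208 220.46293767] [349.41609237 198.9929152 ]
190 [44 47 43 46 44 48]
191 [47 43 46 46 46 44]
192 [50 44 46 46 47 46]
193 [46 47 49 45 40 44]
194 [43 43 40 42 40 42]
195 [45 43 40 34 33 32]
196 [49 41 36 26 32 31]
197 [41 42 35 32 29 27]
198 [50 53 42 36 31 30]
199 [93 96 87 79 72 65]
200 [152 146 139 142 149 139]
201 [182 158 160 180 197 188]
202 [147 137 141 152 159 155]
203 [127 129 133 137 138 135]
204 [128 130 134 135 134 134]
205 [126 129 137 137 136 135]
206 [134 137 140 139 139 144]
207 [172 168 167 159 159 181]
208 [202 201 192 182 187 206]
209 [157 159 163 177 175 166]
210 [136 135 139 144 141 132]
211 [138 136 134 138 133 129]
212 [138 137 137 139 135 130]
213 [140 138 139 139 134 131]
214 [138 139 139 138 134 130]
215 [138 139 139 135 131 129]
216 [140 138 139 132 131 127]
217 [140 138 139 134 128 129]
218 [141 141 140 136 136 145]
219 [141 142 140 137 148 167]
220 [135 136 133 130 142 163]
221 [112 116 116 115 117 123]
222 [65 67 70 72 71 68]
223 [42 44 45 47 46 46]
224 [46 45 43 47 45 44]
225 [51 46 50 44 44 47]
226 [46 49 44 49 48 49]
227 [46 44 48 47 44 46]
```

Call:
arm_command --pt "0 0 0 0 0 0.03 1" --pt "0 0 0 0 0 0.06 1" --pt "0 0 0 0 0 0.09 1" --pt "0 0 0 0 0 0.12 1" --pt "0 0 0 0 0 0.12 1"

```text
time: 31.65
ee_pos: [0.5867, -0.336, 0.0514]
tcp_rot: [[0.985, -0.171, -0.001], [-0.171, -0.985, 0.001], [-0.001, -0.001, -1.0]]
ft_force: [-3.7, 5.2, 8.1]
gripper_width: 0.0366
gripper_force: 72.1
```

```bash
python3 -c "
from h import *
go(.5872,-.3367,.0485)
print(env.get_state()['torque'])"
```

```text
t 31.65 pos [ 0.5867 -0.336   0.0514] yang -99.82 F [-3.7  5.2  8.1] w 0.0366 gf 72.1 j6 64.1 tilt [-0.001   0.0008]
shift [0.006 0.006 0.029] rz 0
[0.75288764 0.52080478 0.62959729]
```

Resistance has now appeared (0.63 Nm). Release, move off and verify the height numerically.

Call:
arm_command --pt "0 0 0 0 0 0.1 0" --pt "0 0 0 0 0 0.1 -0.6" --pt "0 0 0 0 0 0.1 -0.6" --pt "0 0 -0.1 0 0 0.1 -0.6" --pt "0 0 -0.2 0 0 0.1 -0.6"

```text
time: 32.28
ee_pos: [0.5868, -0.3373, 0.0702]
tcp_rot: [[0.948, -0.319, 0.0], [-0.319, -0.948, -0.0], [0.001, 0.0, -1.0]]
ft_force: [-0.1, 0.6, 0.5]
gripper_width: 0.0688
gripper_force: 0.0
```

Call:
arm_command --pt "0 0 -0.3 0 0 0 -0.6" --pt "0 0 -0.6 0 0 0 -0.6" --pt "0 0 -0.9 0 0 0 -0.6" --pt "0 0 -0.9 0 0 0 -0.6" --pt "0 0 -0.9 0 0 0 -0.6"

```text
time: 32.9
ee_pos: [0.5862, -0.3368, 0.1588]
tcp_rot: [[0.948, -0.319, -0.001], [-0.319, -0.948, 0.0], [-0.001, -0.0, -1.0]]
ft_force: [-0.2, -0.2, -0.2]
gripper_width: 0.068
gripper_force: 0.0
```

Call:
arm_command --pt "-0.3 0.3 0 0 0 0 -0.6" --pt "-0.6 0.6 0 0 0 0 -0.6" --pt "-0.9 1 0 0 0 0 -0.6" --pt "-0.9 1 0 0 0 0 -0.6" --pt "-0.9 1 0 0 0 0 -0.6"

```text
time: 33.52
ee_pos: [0.4689, -0.4023, 0.1578]
tcp_rot: [[0.948, -0.32, -0.001], [-0.32, -0.948, 0.002], [-0.002, -0.002, -1.0]]
ft_force: [-0.5, 0.6, 0.3]
gripper_width: 0.0682
gripper_force: 0.0
```

Call:
arm_command --pt "-0.3 0.3 0 0 0 0 -0.6" --pt "-0.6 0.6 0 0 0 0 -0.6" --pt "-0.9 1 0 0 0 0 -0.6" --pt "-0.9 1 0 0 0 0 -0.6" --pt "-0.9 1 0 0 0 0 -0.6"

```text
time: 34.15
ee_pos: [0.3532, -0.4683, 0.1588]
tcp_rot: [[0.948, -0.318, 0.0], [-0.318, -0.948, 0.001], [0.0, -0.001, -1.0]]
ft_force: [0.1, 0.7, -0.0]
gripper_width: 0.0689
gripper_force: 0.0
```

Run:
```python
from h import *
go(.5867,-.3368,.0485)
ims=[]
for c in('top','side'):
    a=[cam(c) for _ in range(4)];m,f=a[0][2:];p=np.mean([x[0] for x in a],0).astype(np.uint8);C=np.median([cloud(x[1],m,f) for x in a],0)
    q=proj([.587,-.337,.06],m,f);x0,y0=int(q[0])-28,int(q[1])-25
    ims.append(cv2.resize(p[y0:y0+50,x0:x0+56,::-1],None,fx=7,fy=7,interpolation=cv2.INTER_CUBIC))
    np.savez(f'{c}5.npz',p=p)
    if c=='top':
        near=np.hypot(C[:,:,0]-.5865,C[:,:,1]+.337)
        for lo,hi,r0,r1 in((.06,.09,.014,.021),(.035,.055,.021,.024),(.03,.05,.032,.08)):
            z=C[:,:,2][(near>r0)&(near<r1)&(C[:,:,2]>lo)&(C[:,:,2]<hi)];print((lo,hi),len(z),np.percentile(z,[10,50,90]).round(4) if len(z) else '')
    else:
        u=int(round(proj([.5865,-.337,.06],m,f)[0]))
        for n,dy,dz in(('flange bottom near',.024,0),('near rim',.0195,.034),('far rim',-.0195,.034)):
            print(n,[proj([.5865,-.337+dy,h+dz],m,f)[1].round(1)+1.1 for h in(.040,.043)])
        for v in range(190,236):print(v,p[v,u-3:u+4].min(1))
cv2.imwrite('pics/end2.png',np.hstack(ims))
```

```text
t 34.15 pos [ 0.3532 -0.4683  0.1588] yang -108.56 F [ 0.1  0.7 -0. ] w 0.0689 gf 0.0 j6 48.7 tilt [0.0004 0.0012]
shift [ 1.794 -1.989  1.106] rz 0
(0.06, 0.09) 188 [0.0644 0.0738 0.0751]
(0.035, 0.055) 80 [0.0421 0.0461 0.0481]
(0.03, 0.05) 1134 [0.0389 0.0403 0.0415]
flange bottom near [np.float64(222.29999999999998), np.float64(221.2)]
near rim [np.float64(208.1), np.float64(206.9)]
far rim [np.float64(198.9), np.float64(197.7)]
190 [45 46 46 48 48 49 48]
191 [46 48 47 48 47 48 49]
192 [45 48 47 46 47 48 48]
193 [47 46 45 47 47 48 48]
194 [45 45 46 43 46 45 46]
195 [78 77 77 77 80 82 83]
196 [162 164 163 164 172 175 176]
197 [233 233 232 232 236 238 240]
198 [238 238 237 236 236 238 240]
199 [229 228 227 224 223 228 233]
200 [191 176 176 176 184 197 210]
201 [139 137 140 139 143 150 154]
202 [121 129 136 136 136 136 133]
203 [121 135 147 150 148 141 136]
204 [124 147 178 189 182 157 137]
205 [132 166 206 219 206 171 148]
206 [158 175 198 210 195 176 172]
207 [188 190 196 206 205 206 206]
208 [170 181 190 203 211 217 206]
209 [143 148 153 157 159 161 152]
210 [135 136 137 135 135 
[... 158 characters left out ...]
138 138 136 136 131]
216 [135 137 138 138 138 136 132]
217 [138 138 138 138 136 137 133]
218 [139 141 140 139 140 139 138]
219 [141 142 141 140 140 140 145]
220 [132 133 133 132 132 132 137]
221 [139 139 140 140 140 141 155]
222 [187 187 188 187 186 189 206]
223 [232 234 234 234 233 233 234]
224 [237 238 238 238 238 237 237]
225 [236 237 237 237 237 237 236]
226 [236 236 236 236 236 236 236]
227 [236 236 236 236 237 236 236]
228 [236 236 236 236 236 236 236]
229 [236 237 236 237 236 236 236]
230 [236 237 236 236 236 236 237]
231 [237 236 237 237 236 236 237]
232 [237 236 237 237 236 236 236]
233 [237 237 236 237 236 236 237]
234 [237 237 236 237 237 237 237]
235 [237 237 237 237 236 237 237]
```

View pics/end2.png

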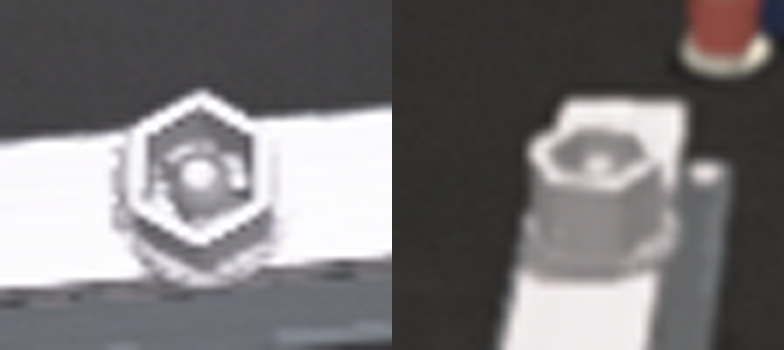

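The nut's top reads 73.8 mm, its flange 46.1 mm and the strip's top 40.3 mm, so everything is fully seated. In the picture the nut is upright, with its flange flush on the strip. Handing in.

```bash
python3 -c "
from workcell import env
print(env.sign_off())"
```

```text
the job is handed in; nothing more can be done
None
```

The job is handed in at about 34 s of the 58 s: the strip is fully down with its top at about 40 mm, and the nut is turned until it resisted with its flange on the strip; the spool and weight were never touched.

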